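Undo a stage's transport lock with a ratchet set the wrong way

ROBOT

A 6-joint arm with a two-finger parallel gripper is mounted at the origin on the work surface. World frame = base frame: x ahead of the robot, y to its left, z up, the work surface at z = 0. Lengths are in mm, angles in degrees, forces in N, time in s.
With the tool pointing down it reaches from about 300 to 850 mm from the base axis. Payload 4.2 kg.
Tool frame: the origin (TCP) lies between the finger pads; the fingertips stand 25 mm ahead of it and the grasp point (between the pads) lies 6 mm ahead of it; x points along the fingers, y is the direction in which the jaws open and shut, and the axes are right-handed (so a half turn about x gives the same grasp; the last joint's range is limited). The gripper opens to 91 mm and grips with 3 to 60 N. Pads are 32 mm wide; open, the fingers measure 118 mm over their backs; the gripper's body (76 mm by 178 mm) begins 60 mm behind the grasp point.
Start: joints at [67.38, 18.312, 89.639, -0, 72.044, -1.146], TCP at [210.502, 535.098, 238.976] pointing down, gripper open.
Joint ranges: [-177.97, 177.97], [-48.28, 115.42], [12.27, 149.76], [-77.06, 257.06], [2.81, 150.46], [-146.56, 146.56]. Speed limits (degrees/s): [147.25, 147.25, 180, 180, 180, 180].

INTERFACE

Orientations are given as [roll, pitch, yaw] about the fixed x, y, z axes, in that order (R = Rz(yaw) Ry(pitch) Rx(roll)).
In Python, from workcell import env gives the robot as it stands.
- The arm moves only by the tool jog_arm, never from a script. Its argument "plan" is one flat list of numbers, 4 for each row, row after row: the shift along the tool's x, y, z in cm, then the turn about the tool's x in units of 6 degrees (1.0 is 6 degrees). In form: [tx, ty, tz, turn, tx, ty, tz, turn, ...]. A call has 1 to 12 rows; each row shifts and turns the commanded pose from where the row before left it, along the tool's axes as they then stand; what a row does not reach is not made up. A row lasts 1/12 s, in which the tool goes at most 41.7 mm and 7.16 degrees, less where a joint would pass 70% of its speed; a pose out of reach is approached as far as the arm can. A call with a gripper value outside its range is refused whole. "claw" is the finger opening in cm, from 0 to 9.12, set as the call begins (left out, the last holds). The fingers move at their own pace and stop on an object; "newtons" is the grip in N (left out, the last holds). Time passes only in rows, so rows that do not move let the fingers close. It gives the time, the measured TCP pose, the force and the opening at its end, in the units of the state.
- env.state(): the state, without advancing time (a new reading comes with each control period).
- env.grab_frame(name): name is "side" or "top" or "wrist"; returns the picture (400x640x3 uint8, red, green, blue); there is no depth.
- env.calibration(name): a dict with "vertical_fov" (degrees; the focal length in pixels is half the picture's height over the tangent of half this angle, whatever the lens; pixels are square), "cx", "cy" (the principal point, pixels), "k1" (the pictures are not rectified: a ray, as slopes to the right and down, at radius r is drawn at 1 + k1 r^2 times it, then the intrinsics apply), "origin" and "orientation" of the camera in the world; the wrist camera has in their place "T_tool_cam" (4x4, takes a point from camera to tool coordinates, whose origin is the TCP and whose axes are the tool frame's). Camera axes: x right, y down, z forward; pixel columns grow to the right and rows downward; lengths in mm; the calibration is good to about 2 mm. A picture is of the moment at which its call begins: read the wrist's pose just before it. calibration takes no time and is no camera call.
- env.job_done(): hands the job in, once; it reports no verdict.
The state is a dict: "time_s": time; "qpos": joint angles; "qvel": joint speeds; "effort": joint torques, N m; "ee_pos": TCP position; "ee_rot": TCP orientation; "force": force on the tool from outside, world axes, zero at the start; "torque": the same for the moment, N m; "gripper_width": finger opening in mm.
Only numpy, scipy, OpenCV 4.12 (cv2) and the standard library are available. Lean on these libraries where they do the work, as an engineer would, in place of code of your own. Each camera call takes 0.05 s, during which the arm holds its last target.

TASK

The ratchet wrench sitting on the lock bolt of the black microscope stage base is still set to tighten. Flip its direction lever fully over to the loosen side (green dot), then swing the handle back and forth to turn the lock anticlockwise until you feel its red tongue meet the green stop post, press it firmly home there (about two and a half times the push that turning took, not over three) and let go. Be gentle with the small lever, never tighten the lock, turn it only with the wrench, and leave the things around it where they are.

Things in the scene. Friction and masses are not known exactly. Their poses are not given: they have to be found in the camera images.
- stage_base: black cast stage base, fixed to the bench, 50 mm high; origin on the bench under the lock bolt's vertical axis (lock and ratchet turn about it); the block spans x -80 to 110, y -115 to 115 mm. Two steel posts (12 mm thick, tops 108 mm over the bench) at x -49, y +-50 mm limit the handle's swing.
- tongue_tip (a point): top of the red tongue near its end, 60 mm from the lock's axis, 60 mm above the bench (the tongue is 16 mm wide, 62 mm long, half under the ratchet head). The lock turns with it, anticlockwise from above = loosening. It starts 0.5 to 0.6 rad clockwise of the base's +x and meets the green post at 0.6 rad anticlockwise of it. It stays where left.
- stop_post (a point): centre of the top of the green stop post on the base (stiffly sprung, 12 mm thick, top 68 mm above the bench, 52 mm from the lock's axis). Turning takes about 1 Nm at the wrench (7 N at the grip point; a clamped grip gives part of it as twist). When the tongue meets the post it rises steeply: 2.2 Nm presses it firmly home, over 3.3 Nm bends it. The post gives under 0.4 mm between.
- ratchet (a joint): swing of the ratchet about the lock's axis, rad, growing anticlockwise from above; 0: handle along the base's -x; the posts stop it at -0.6 and 0.6. Own friction about 0.2 Nm. It stays seated on the bolt. 24 teeth: with the lever at loosen, anticlockwise swings carry the lock along after up to 0.26 rad of idle travel, clockwise ones click back freely; with the lever at tighten, the reverse.
- handle_grip (a point): point on the centre line of the ratchet's grey handle, 140 mm from the lock's axis, 98 mm above the bench; x axis along the handle towards the head. Handle: level round bar 22 mm thick, 86 to 194 mm from the axis, free all round. Steel head: on the axis, 48 mm across, 86 to 110 mm above the bench.
- lever_tip (a point): top of the direction lever's end, 36 mm from its pivot, which is on the head 6 mm from the lock's axis, away from the handle. Black upright fin 36 mm long, 8 mm thick, 114 to 130 mm above the bench; outer 18 mm overhang the head. Swings 0.5 rad either side of straight away from the handle: clockwise (orange dot) = tighten, where it starts, to 0.1 short of it; anticlockwise (green dot) = loosen.
- pivot (a point): centre of the direction lever's pivot, 112 mm above the bench. Turning the lever takes 0.05 to 0.08 Nm (about 2 N at its end); it stays where left and has no click: only its hard end stop is felt. Over 15 N would break it. The ratchet is held only by its friction meanwhile.
- slide_box: bystander: blue closed slide box, 85 x 100 x 34 mm, origin under its centre
- specimen_jar: bystander: amber jar with white cap, 48 mm across, 75 mm high, origin under its centre
- weigh_cup: bystander: small white cup, 60 mm across, 45 mm high, origin under its centre

How it is judged:
By the outcome, as a careful person would: the job done as asked, in the order asked, and still so for the second after the job is handed in, with the robot touching nothing.
It also fails if it takes over 72 s, if anything falls off the work surface, if the arm or the gripper's body presses on something with over 40 N, if the wrist force passes 120 N, or if a joint passes its speed limit or range.

## Working session

There is one attempt and no reset: what is moved stays moved. The work goes in short steps, Python scripts to look and compute and a tool call to move; the robot and the scene stay as the last step left them, time stands still between calls to the robot, and variables do not carry over. Pictures are saved under pics/ and viewed, and the job is handed in when it is done.

Besides the shell and the picture viewer there is one more tool, called after ">>>" by a JSON object that holds its "api" and its "payload". jog_arm: Moves the arm, as the interface text tells. Its arguments: {"type":"object","properties":{"plan":{"type":"array"},"claw":{"type":"number"},"newtons":{"type":"number"}},"required":["plan"]}

```bash
ls; mkdir -p pics
python3 - <<'E'
from workcell import env
import cv2
print(env.state())
for n in ["side","top","wrist"]:
    print(n,env.calibration(n))
    cv2.imwrite(f"pics/{n}0.png",env.grab_frame(n)[:,:,::-1])
E
```

```text
pics
{'time_s': 0.0, 'qpos': array([ 6.73792439e+01,  1.83518276e+01,  8.97058150e+01, -2.79628296e-03,
        7.20429537e+01, -1.14602819e+00]), 'qvel': array([-0.12294267,  0.02778724, -0.06422247,  0.06159016,  0.01874016,
        0.00210613]), 'effort': array([ 1.98795322e-03, -4.12480187e+01, -2.31980073e+01,  7.28950510e-02,
        4.59546433e-02, -1.35518185e-04]), 'ee_pos': array([210.3419585 , 534.65997133, 238.12237069]), 'ee_rot': array([ -89.6321709 ,   89.89936856, -111.10603435]), 'force': array([0.42734505, 0.72848239, 0.83593724]), 'torque': array([-0.00452323,  0.01594752,  0.02624614]), 'gripper_width': 91.10737258666758}
side {'vertical_fov': 44.77304077170628, 'cx': 317.6179516258208, 'cy': 200.16044586493038, 'k1': -0.0771539220416802, 'origin': array([ 587.50900076, -772.35291198,  664.77607589]), 'orientation': array([-125.5348542 ,    0.89311623,   -2.57512435])}
top {'vertical_fov': 57.33126045277065, 'cx': 324.13051280353767, 'cy': 203.40228025005368, 'k1': 0.0014527687803986685, 'origin': array([490.47090164,  41.48417046, 821.46948329]), 'orientation': array([-169.50646326,   -1.19790903,  -91.2934845 ])}
wrist {'vertical_fov': 59.074161173110575, 'cx': 319.177970481359, 'cy': 199.21146946578455, 'k1': 0.01254009797292555, 'T_tool_cam': array([[ 4.47427750e-04, -2.33494742e-01,  9.72357961e-01,
        -1.46210837e+02],
       [ 9.99999380e-01, -8.87054683e-04, -6.73157523e-04,
         1.16770664e-01],
       [ 1.01971343e-03,  9.72357660e-01,  2.33494201e-01,
        -6.59088646e+01],
       [ 0.00000000e+00,  0.00000000e+00,  0.00000000e+00,
         1.00000000e+00]])}
```

View pics/top0.png

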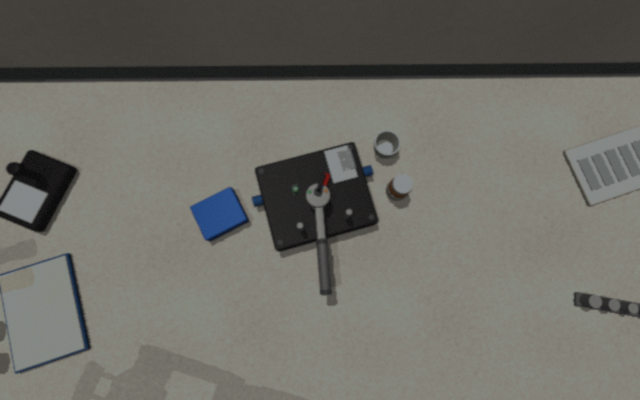

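View pics/side0.png

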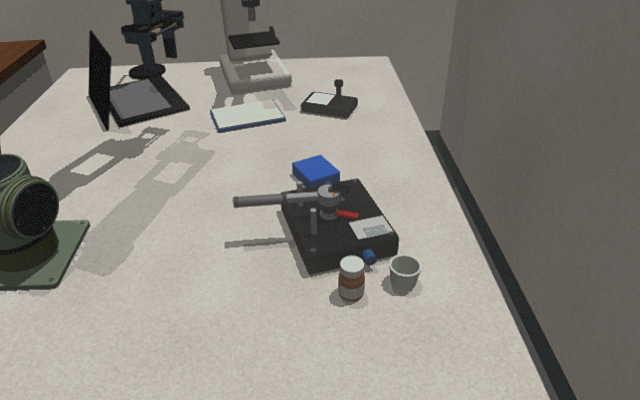

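View pics/wrist0.png

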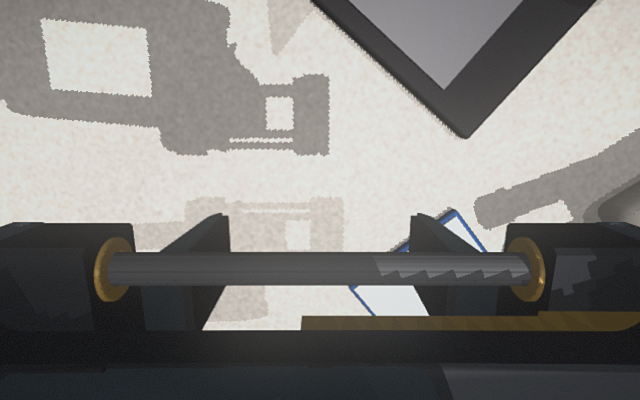

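```bash
cat > h.py <<'E'
import numpy as np,cv2
from scipy.spatial.transform import Rotation as R
from workcell import env
def cam(n,st=None):
    c=env.calibration(n); f=200/np.tan(np.radians(c["vertical_fov"]/2))
    if n=="wrist":
        T=np.eye(4); T[:3,:3]=R.from_euler("xyz",st["ee_rot"],degrees=True).as_matrix(); T[:3,3]=st["ee_pos"]
        T=T@c["T_tool_cam"]; Rm=T[:3,:3];o=T[:3,3]
    else:
        Rm=R.from_euler("xyz",c["orientation"],degrees=True).as_matrix(); o=np.array(c["origin"])
    return dict(f=f,cx=c["cx"],cy=c["cy"],k=c["k1"],R=Rm,o=o)
def ray(c,u,v):
    d=np.array([(u-c["cx"])/c["f"],(v-c["cy"])/c["f"]]); s=d.copy()
    for _ in range(20): s=d/(1+c["k"]*(s@s))
    return c["R"]@np.array([s[0],s[1],1.])
def onz(c,u,v,z):
    d=ray(c,u,v); return c["o"]+d*(z-c["o"][2])/d[2]
def proj(c,p):
    q=c["R"].T@(np.array(p,float)-c["o"]); s=q[:2]/q[2]; s=s*(1+c["k"]*(s@s))
    return np.array([c["cx"],c["cy"]])+c["f"]*s
def crop(im,u0,v0,w,h,k,fn):
    cv2.imwrite(fn,cv2.resize(im[v0:v0+h,u0:u0+w,::-1],None,fx=k,fy=k,interpolation=cv2.INTER_CUBIC))
E
python3 - <<'E'
from h import *
im=cv2.imread("pics/top0.png")[:,:,::-1]; crop(im,240,130,160,120,5,"pics/topc.png")
im=cv2.imread("pics/side0.png")[:,:,::-1]; crop(im,220,140,200,150,4,"pics/sidec.png")
E
```

```text
(no output)
```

View pics/topc.png

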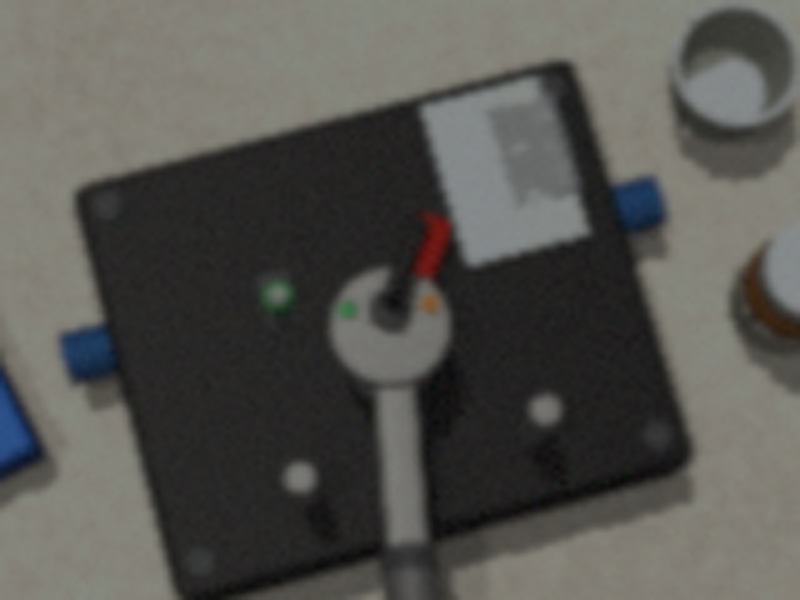

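View pics/sidec.png

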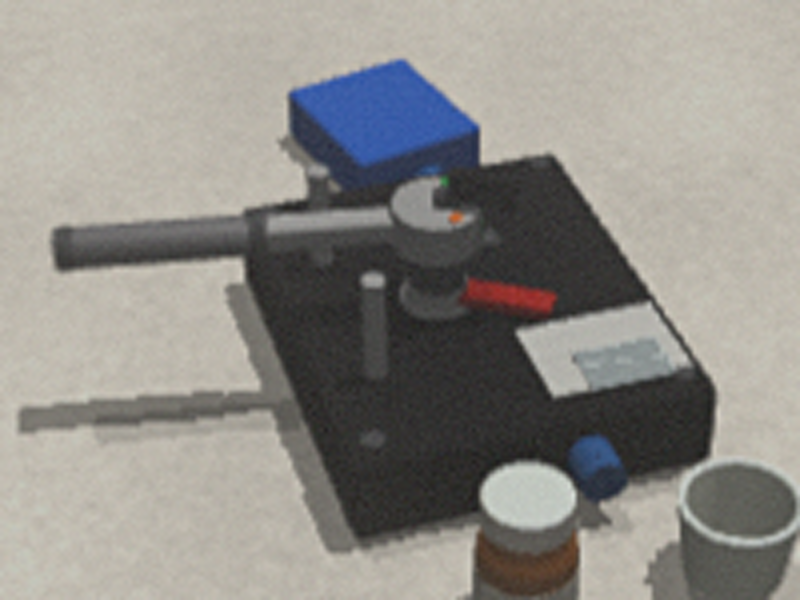

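Run:
```python
from h import *
t=cam("top");s=cam("side")
T=lambda a,b,z:onz(t,240+(a+.5)/5-.5,130+(b+.5)/5-.5,z)
S=lambda a,b,z:onz(s,220+(a+.5)/4-.5,140+(b+.5)/4-.5,z)
p1=T(300,477,108);p2=T(545,409,108);g=T(277,296,68);hd=T(391,325,110);
print(p1,p2,np.linalg.norm(p1-p2),g,hd)
yw=np.arctan2(*(p1-p2)[[1,0]])-np.pi/2; print("base yaw",np.degrees(yw))
ax=np.array([np.cos(yw),np.sin(yw)]); print("axis from posts",(p1+p2)[:2]/2+49*ax)
# base corners top z=50
for c in [(80,190),(570,62),(690,470),(180,598)]: print(T(*c,50))
he=onz(t,325,290,98); print("handle end",he, np.linalg.norm(he-hd))
h2=T(411,560,98); print(h2)
print("handle dir deg",np.degrees(np.arctan2(*(he-hd)[[1,0]])))
print("green ang",np.degrees(np.arctan2(*(g-hd)[[1,0]])),np.linalg.norm((g-hd)[:2]))
print("tongue", T(437,215,60),T(433,250,60))
print("pivot",T(390,307,112),"lever",T(408,262,130))
print("side: post",S(373,281,108),"head",S(436,215,110)," handle end",S(63,248,98))
```

```text
[580.14629529  72.63040732 108.        ] [605.28413476 -24.47124646 108.        ] 100.3027524080947 [662.10166917  83.25944148  68.        ] [639.92375002  35.80983589 110.        ]
base yaw 14.514182176188656
axis from posts [640.15141115  36.35994268]
[714.98762776 169.45803321  50.        ]
[770.23151635 -46.35706423  50.        ]
[587.12423211 -90.77438099  50.        ]
[537.54036739 125.79573459  50.        ]
handle end [454.41450971  25.48991619  98.        ] 186.1831866343199
[547.57766962  29.66359764  98.        ]
handle dir deg -176.81590514766236
green ang 64.94863955786799 52.3767617192633
tongue [698.40528736  14.68646776  60.        ] [682.93779962  16.77369852  60.        ]
pivot [646.80752316  36.08079732 112.        ] lever [660.61267154  28.8777719  130.        ]
side: post [603.33664638 -24.53937047 108.        ] head [636.84343     26.01586595 110.        ]  handle end [448.80704754  26.89207436  98.        ]
```

```bash
cat >> h.py <<'E'
def tool(st): return R.from_euler("xyz",st["ee_rot"],degrees=True).as_matrix()
def need(st,p,zdir):
    """shift in tool cm to p and turn units so that tool z heads to world angle zdir (deg), after shift-first"""
    M=tool(st); d=M.T@(np.array(p)-st["ee_pos"])/10
    z=np.degrees(np.arctan2(M[1,2],M[0,2])); a=(zdir-z+180)%360-180
    return d,-a/6,z
E
python3 - <<'E'
from h import *
st=env.state(); print(tool(st).round(3))
print(need(st,[646+30*np.cos(.4),36-30*np.sin(.4),190],-23))
print(need(st,[646+30*np.cos(.4),36-30*np.sin(.4),190],157))
E
```

```text
[[-0.001  0.366  0.931]
 [-0.001  0.931 -0.366]
 [-1.    -0.001 -0.   ]]
(array([  4.87162293, -30.53429149,  61.79816475]), np.float64(0.2540683823432535), np.float64(-21.47558970594049))
(array([  4.87162293, -30.53429149,  61.79816475]), np.float64(-29.745931617656748), np.float64(-21.47558970594049))
```

>>> {"api": "jog_arm", "payload": {"plan": [0,-0.8,1.6,0,0,-1.6,3.2,0,0,-1.6,3.2,0,0,-1.6,3.2,0,0,-1.6,3.2,0,0,-1.6,3.2,0,0,-1.6,3.2,0,0,-1.6,3.2,0,0,-1.6,3.2,0,0,-1.6,3.2,0,0,-1.6,3.2,0,0,-1.6,3.2,0], "claw": 3.0, "newtons": 40}}

```text
time_s: 1.15
ee_pos: [486.4, 227.6, 238.8]
ee_rot: [-167.1, 90.0, 171.4]
force: [0.2, 0.7, 0.7]
gripper_width: 29.8
```

>>> {"api": "jog_arm", "payload": {"plan": [0.5,-1.6,3.2,0,0.5,-1.6,3.2,0,0.5,-1.6,3.2,0,0.5,-1.6,3.2,0,0.5,-1.6,3.2,0,0.5,-1.6,3.2,0,0.5,-1.6,3.2,0,0,-0.5,0.9,0,0,0,0,0]}}

```text
time_s: 1.9
ee_pos: [660.7, 32.6, 202.5]
ee_rot: [-140.2, 89.9, -161.8]
force: [-0.4, -0.0, 0.3]
gripper_width: 30.2
```

Run:
```python
from h import *
st=env.state(); im=env.grab_frame("wrist"); print(st)
np.save("w1.npy",st,allow_pickle=True); cv2.imwrite("pics/w1.png",im[:,:,::-1])
print(need(st,[646+30*np.cos(.4),36-30*np.sin(.4),190],-23))
```

```text
{'time_s': 1.9, 'qpos': array([ 1.83959739e+00,  2.74459776e+01,  8.04744553e+01, -2.34637335e-02,
        7.21558811e+01, -6.64897803e+01]), 'qvel': array([ 2.96809991, -2.28354441,  2.41000682,  1.93678687,  0.99675112,
        1.18383849]), 'effort': array([-1.37429986e+00, -4.88173950e+01, -2.35427803e+01, -1.78398052e-01,
        2.05495331e-02, -1.17736836e-01]), 'ee_pos': array([660.66304763,  32.60398664, 202.5420986 ]), 'ee_rot': array([-140.18341637,   89.92048607, -161.84683387]), 'force': array([-0.44870689, -0.04811478,  0.31669726]), 'torque': array([ 0.0352322 ,  0.04502591, -0.01651953]), 'gripper_width': 30.20807371748858}
(array([ 1.25285674, -0.2902636 ,  1.51251428]), np.float64(0.22275922641207538), np.float64(-21.663444641527544))
```

View pics/w1.png

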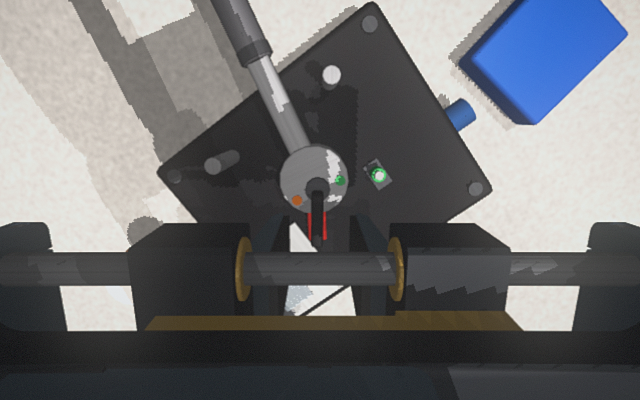

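Run:
```python
from h import *
st=np.load("w1.npy",allow_pickle=True).item(); im=cv2.imread("pics/w1.png")
cv2.imwrite("pics/w1c.png",cv2.resize(im[130:270,230:420],None,fx=4,fy=4,interpolation=cv2.INTER_CUBIC))
c=cam("wrist",st)
print("head",onz(c,314,180,110),"piv",onz(c,317,186,112),"stop",onz(c,379,175,68),"postL",onz(c,332,74,108))
print("handle",onz(c,253,52,98), onz(c,232,10,98))
```

```text
head [638.63713839  37.40085427 110.        ] piv [642.93180041  37.91746671 112.        ] stop [661.05136432  84.03149964  68.        ] postL [578.835404    73.96196854 108.        ]
handle [545.76511435  30.98215234  98.        ] [517.77146399  28.80082849  98.        ]
```

View pics/w1c.png

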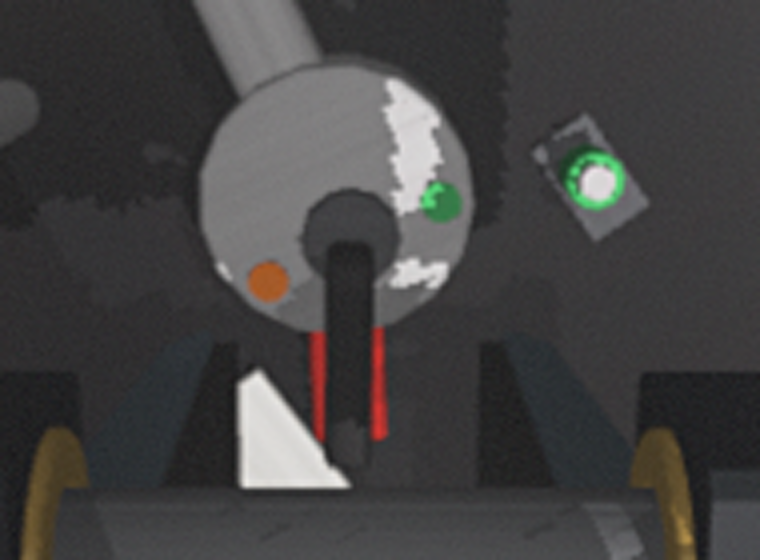

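Run:
```python
from h import *
st=env.state(); print(st["time_s"],st["ee_pos"],need(st,[673.3,25.3,142],-22.5))
```

```text
1.95 [659.51463663  34.34464308 203.03222809] (array([ 6.10002003, -0.33328581,  1.62678303]), np.float64(0.15186514430767298), np.float64(-21.588809134153973))
```

>>> {"api": "jog_arm", "payload": {"plan": [0,-0.17,0.8,0.15,0,-0.17,0.83,0,1.5,0,0,0,1.5,0,0,0,1.5,0,0,0,1.0,0,0,0,0.6,0,0,0,0,0,0,0,0,0,0,0]}}

```text
time_s: 2.7
ee_pos: [673.7, 26.1, 143.4]
ee_rot: [30.3, 90.0, 8.0]
force: [0.6, 1.1, 0.5]
gripper_width: 30.2
```

Run:
```python
from h import *
st=env.state(); im=env.grab_frame("wrist"); print(st["time_s"],st["ee_pos"],st["force"],st["torque"],need(st,[673.3,25.3,142],-22.5))
cv2.imwrite("pics/w2.png",im[:,:,::-1])
im=env.grab_frame("side"); crop(im,260,130,160,120,5,"pics/s2.png")
```

```text
2.7 [673.65555947  26.08468261 143.36136235] [0.59678199 1.05452229 0.52025824] [ 0.00422933  0.01404472 -0.03444972] (array([ 0.1361101 , -0.08613292, -0.00311894]), np.float64(0.025669594884888625), np.float64(-22.34598243069067))
```

View pics/w2.png

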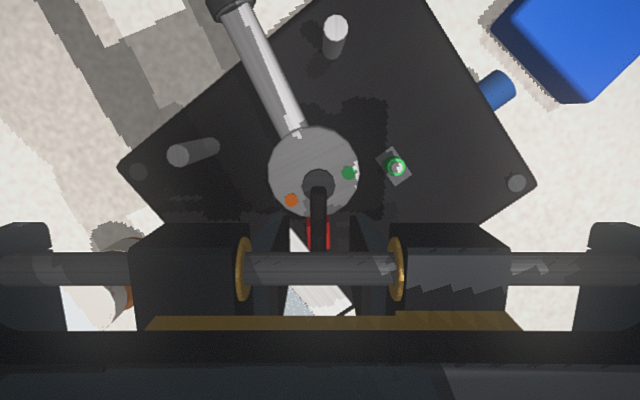

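View pics/s2.png

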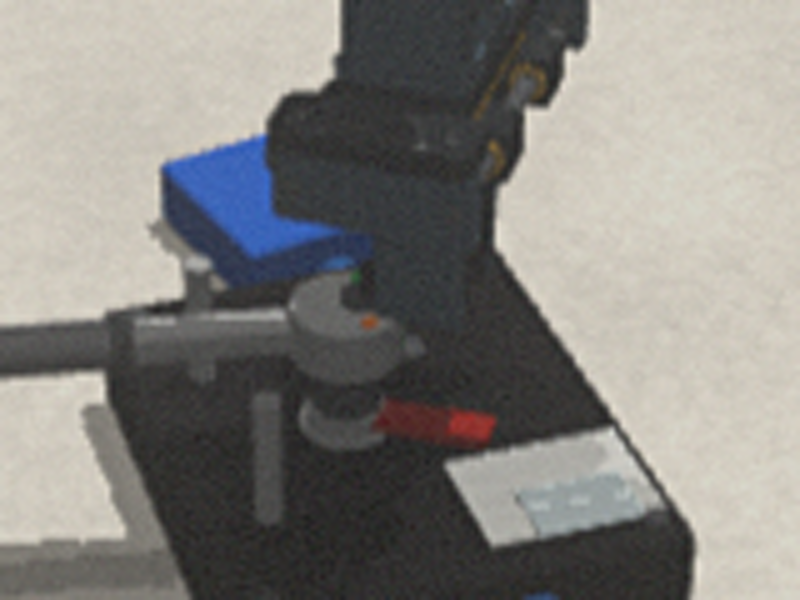

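Run:
```python
from h import *
s=cam("side")
for p in [(679,23,130),(679,23,114),(645.6,36.8,114),(645.6,36.8,130),(639.6,36.4,110)]:
    q=proj(s,p); print(p,(q-[260,130])*5, (q-[220,140])*4)
```

```text
(679, 23, 130) [449.82608421 275.59077448] [519.86086737 180.47261959]
(679, 23, 114) [448.9080521  308.89761984] [519.12644168 207.11809587]
(645.6, 36.8, 114) [363.06173227 292.70569483] [450.44938582 194.16455587]
(645.6, 36.8, 130) [363.1513266  259.59127307] [450.52106128 167.67301846]
(639.6, 36.4, 110) [348.30168452 302.01018298] [438.64134761 201.60814639]
```

>>> {"api": "jog_arm", "payload": {"plan": [0.1,-0.05,0,0,0,0,0,0,0,0,0,0,0,0,0,0,0,0.157,-0.004,-0.5,0,0.157,-0.004,-0.5,0,0.157,-0.004,-0.5,0,0.157,-0.004,-0.5,0,0.157,-0.004,-0.5,0,0.157,-0.004,-0.5], "claw": 1.6}}

```text
time_s: 3.63
ee_pos: [675.3, 33.8, 142.1]
ee_rot: [-96.2, 89.9, -100.4]
force: [-0.1, -1.6, -0.4]
gripper_width: 16.3
```

Run:
```python
from h import *
st=env.state(); im=env.grab_frame("wrist"); print(st["time_s"],st["ee_pos"],st["force"],st["torque"],st["gripper_width"])
cv2.imwrite("pics/w3.png",im[:,:,::-1])
```

```text
3.6333 [675.335606    33.79282064 142.09755625] [-0.1151722  -1.55864573 -0.43210564] [-0.35529155  0.04378972  0.00497509] 16.30387739356812
```

View pics/w3.png

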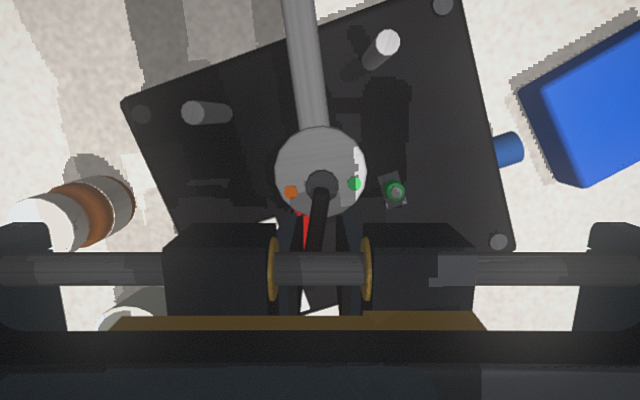

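>>> {"api": "jog_arm", "payload": {"plan": [0,0.157,-0.004,-0.5,0,0.157,-0.004,-0.5,0,0.157,-0.004,-0.5,0,0.157,-0.004,-0.5,0,0.157,-0.004,-0.5,0,0.157,-0.004,-0.5,0,0.157,-0.004,-0.5,0,0.157,-0.004,-0.5,0,0.157,-0.004,-0.5,0,0.157,-0.004,-0.5,0,0,0,0]}}

```text
time_s: 4.6
ee_pos: [672.9, 49.3, 142.2]
ee_rot: [-56.9, 89.9, -31.3]
force: [1.2, -1.2, 0.4]
gripper_width: 16.2
```

Run:
```python
from h import *
st=env.state(); im=env.grab_frame("wrist"); print(st["time_s"],st["ee_pos"],st["force"],st["torque"],st["gripper_width"],need(st,st["ee_pos"],0)[2])
cv2.imwrite("pics/w4.png",im[:,:,::-1])
```

```text
4.6 [672.94233926  49.26081538 142.18441431] [ 1.22681896 -1.21187373  0.40407113] [-0.20310645 -0.09118649 -0.05553861] 16.21618300801445 25.62618252493486
```

View pics/w4.png

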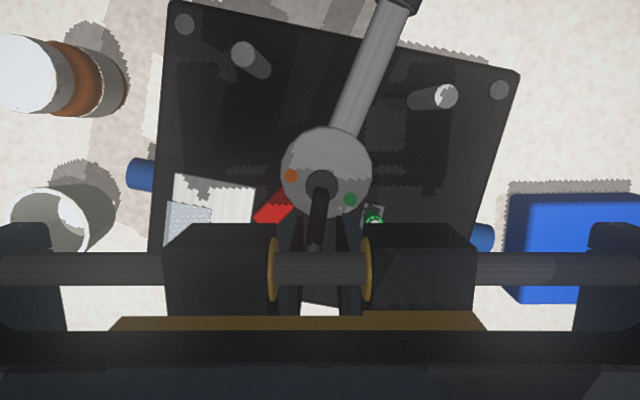

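>>> {"api": "jog_arm", "payload": {"plan": [0,0.052,0,-0.17,0,0.052,0,-0.17,0,0.052,0,-0.17,0,0.052,0,-0.17,0,0.052,0,-0.17,0,0.052,0,-0.17,0,0.052,0,-0.17,0,0.052,0,-0.17,0,0,0,0]}}

```text
time_s: 5.4
ee_pos: [670.7, 53.5, 142.1]
ee_rot: [-6.9, 90.0, 27.0]
force: [2.1, -1.2, 1.5]
gripper_width: 16.1
```

>>> {"api": "jog_arm", "payload": {"plan": [0,0.052,0,-0.17,0,0.052,0,-0.17,0,0,0,0]}}

```text
time_s: 5.65
ee_pos: [670.1, 54.3, 142.1]
ee_rot: [-8.0, 90.0, 27.9]
force: [3.0, -1.7, 1.5]
gripper_width: 15.7
```

Run:
```python
from h import *
st=env.state(); im=env.grab_frame("wrist"); print(st["time_s"],st["ee_pos"],st["force"],st["torque"],st["gripper_width"],need(st,st["ee_pos"],0)[2])
np.save("w5.npy",st,allow_pickle=True)
cv2.imwrite("pics/w5.png",im[:,:,::-1])
```

```text
5.65 [670.1109427   54.32977427 142.10078929] [ 3.00911561 -1.70737612  1.53204265] [-0.13058397 -0.41038535 -0.01933253] 15.730559797447933 35.88626268121419
```

View pics/w5.png

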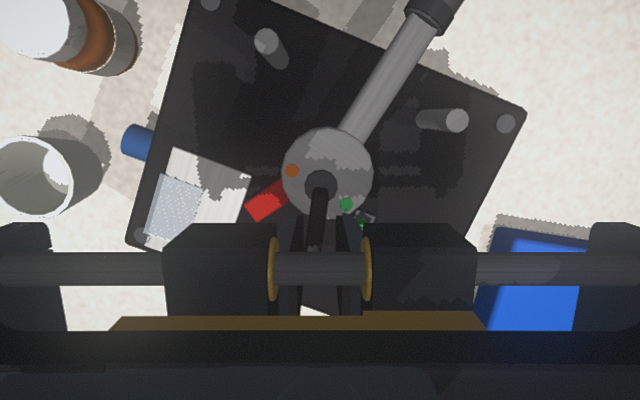

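>>> {"api": "jog_arm", "payload": {"plan": [0,0.052,0,-0.17,0,0,0,0]}}

```text
time_s: 5.87
ee_pos: [669.7, 54.7, 142.0]
ee_rot: [-1.5, 90.0, 35.4]
force: [2.1, -0.5, 1.5]
gripper_width: 15.8
```

>>> {"api": "jog_arm", "payload": {"plan": [0,0.052,0,-0.17,0,0,0,0]}}

```text
time_s: 6.03
ee_pos: [669.4, 55.1, 142.0]
ee_rot: [5.6, 90.0, 43.5]
force: [2.4, 0.2, 1.3]
gripper_width: 16.0
```

Run:
```python
from h import *
st=np.load("w5.npy",allow_pickle=True).item(); c=cam("wrist",st)
for q in [(420,25),(385,85),(360,130)]:
    p=onz(c,*q,98 if q[1]<30 else 98); print(p)
print("head",onz(c,327,171,110),"piv",onz(c,321,182,112))
st=env.state(); im=env.grab_frame("wrist"); print(st["time_s"],st["ee_pos"],st["force"],st["torque"],st["gripper_width"],need(st,st["ee_pos"],0)[2])
np.save("w6.npy",st,allow_pickle=True)
cv2.imwrite("pics/w6.png",im[:,:,::-1])
```

```text
[552.85748582  31.64778244  98.        ]
[585.03692236  35.16848923  98.        ]
[610.55267341  38.53894397  98.        ]
head [637.07104279  35.9645858  110.        ] piv [643.17550142  36.5968056  112.        ]
6.0333 [669.39221376  55.10705691 141.97432346] [2.40662459 0.24324146 1.34514801] [-0.1453036 -0.3749038 -0.017066 ] 16.009424892233902 37.92227496907166
```

View pics/w6.png

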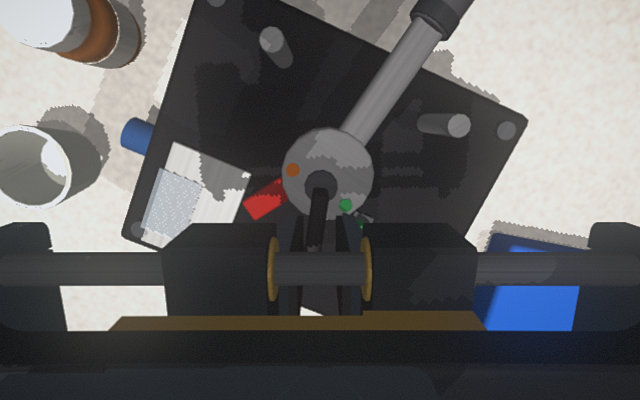

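>>> {"api": "jog_arm", "payload": {"plan": [0,0.052,0,-0.17,0,0,0,0]}}

```text
time_s: 6.25
ee_pos: [669.0, 55.5, 141.9]
ee_rot: [33.3, 90.0, 72.2]
force: [2.7, -1.4, 0.4]
gripper_width: 16.1
```

>>> {"api": "jog_arm", "payload": {"plan": [0,0.052,0,-0.17,0,0,0,0]}}

```text
time_s: 6.42
ee_pos: [668.7, 55.9, 142.0]
ee_rot: [16.8, 90.0, 56.8]
force: [2.0, -0.5, 1.2]
gripper_width: 16.1
```

Run:
```python
from h import *
st=env.state(); im=env.grab_frame("wrist"); print(st["time_s"],st["ee_pos"],st["force"],st["torque"],st["gripper_width"],need(st,st["ee_pos"],0)[2])
np.save("w7.npy",st,allow_pickle=True)
cv2.imwrite("pics/w7.png",im[:,:,::-1])
a=[cv2.resize(cv2.imread(f"pics/w{i}.png")[0:260,230:480],None,fx=1.55,fy=1.55,interpolation=cv2.INTER_CUBIC) for i in (4,7)]
cv2.imwrite("pics/cmp.png",np.hstack(a))
```

```text
6.4167 [668.71045259  55.91374682 141.96013493] [ 2.04465948 -0.54242377  1.2017695 ] [-0.10646152 -0.409676    0.01424543] 16.055339252593704 39.96273022273981
```

View pics/cmp.png

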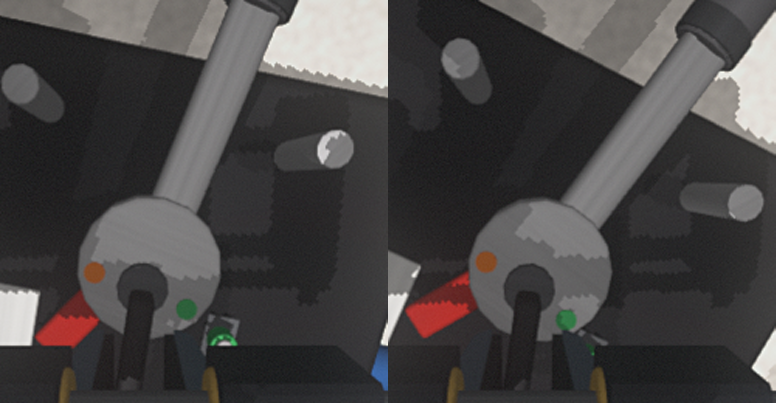

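```bash
cat > ang.py <<'E'
from h import *
def U(a,b): return 230+(a+.5)/1.55-.5,(b+.5)/1.55-.5
for i,H,L in ((4,[(178,200),(252,10)],[(142,300),(130,380)]),(7,[(584,218),(703,42)],[(530,300),(521,388)])):
    pass
E
python3 - <<'E'
from h import *
for i in (4,5,6,7):
    im=cv2.imread(f"pics/w{i}.png"); g=cv2.cvtColor(im,cv2.COLOR_BGR2GRAY)
    hsv=cv2.cvtColor(im,cv2.COLOR_BGR2HSV)
    def cen(lo,hi):
        m=cv2.inRange(hsv,lo,hi); m[215:]=0
        m=cv2.morphologyEx(m,cv2.MORPH_OPEN,np.ones((2,2)))
        n,_,s,c=cv2.connectedComponentsWithStats(m); return [(s[k,4],c[k].round(1).tolist()) for k in range(1,n) if s[k,4]>25]
    print(i,"or",cen((8,120,60),(18,255,255)),"gr",cen((50,80,40),(85,255,255)))
E
```

```text
4 or [(np.int32(759), [80.6, 87.6]), (np.int32(141), [291.4, 176.5])] gr [(np.int32(134), [350.9, 200.1]), (np.int32(41), [372.4, 213.7])]
5 or [(np.int32(1221), [91.6, 38.0]), (np.int32(140), [292.7, 171.2])] gr [(np.int32(136), [346.9, 205.0])]
6 or [(np.int32(1220), [95.3, 33.2]), (np.int32(142), [293.2, 170.5])] gr [(np.int32(136), [346.2, 206.0])]
7 or [(np.int32(1177), [98.4, 28.4]), (np.int32(138), [293.9, 169.8])] gr [(np.int32(133), [345.4, 207.0])]
```

Run:
```python
from h import *
D={5:((292.7,171.2),(346.9,205)),6:((293.2,170.5),(346.2,206)),7:((293.9,169.8),(345.4,207.0)),1:((296.8,199.9),(340.2,180))}
for i in (1,5,6,7):
    st=np.load(f"w{i}.npy",allow_pickle=True).item(); c=cam("wrist",st)
    a,b=[onz(c,*q,110.5) for q in D[i]]
    print(i,a[:2],b[:2],np.linalg.norm(a-b),"head angle",np.degrees(np.arctan2(*(b-a)[[1,0]]))-90,"tool",need(st,st["ee_pos"],0)[2])
# lever angle in 7
st=np.load("w7.npy",allow_pickle=True).item(); c=cam("wrist",st)
U=lambda a,b:(230+(a-388+.5)/1.55-.5,(b+.5)/1.55-.5)
p=onz(c,*U(530,300),130);q=onz(c,*U(521,388),130);print(np.degrees(np.arctan2(*(q-p)[[1,0]])))
```

```text
1 [647.63950646  21.47548636] [645.68677023  54.48695646] 33.06917502731933 head angle 3.3852875883106464 tool -21.663444641527544
5 [647.31174272  21.855496  ] [645.37667354  54.83548769] 33.03671207245063 head angle 3.3579247122888773 tool 35.88626268121419
6 [647.28792212  21.82086712] [645.26802451  54.75408666] 32.9951047263376 head angle 3.5097332910092547 tool 37.92227496907166
7 [647.29379707  21.90743467] [645.28254563  54.73123537] 32.88536186180378 head angle 3.506367983377828 tool 39.96273022273981
34.286827441693205
```

>>> {"api": "jog_arm", "payload": {"plan": [0,0.052,0,-0.17,0,0,0,0,0,0,0,0]}}

```text
time_s: 6.72
ee_pos: [668.5, 56.0, 142.0]
ee_rot: [-76.3, 90.0, -35.3]
force: [3.7, -2.1, 0.9]
gripper_width: 15.9
```

>>> {"api": "jog_arm", "payload": {"plan": [0,0.052,0,-0.17,0,0,0,0,0,0,0,0]}}

```text
time_s: 6.97
ee_pos: [668.4, 55.9, 142.0]
ee_rot: [-89.0, 89.9, -47.0]
force: [5.0, -3.2, -0.3]
gripper_width: 16.0
```

```bash
cat > look.py <<'E'
from h import *
import sys
i=sys.argv[1]
st=env.state(); im=env.grab_frame("wrist"); c=cam("wrist",st)
print(st["time_s"],st["ee_pos"].round(2),st["force"].round(2),st["torque"].round(3),st["gripper_width"].round(2),"tool",need(st,st["ee_pos"],0)[2].round(2))
np.save(f"w{i}.npy",st,allow_pickle=True); im=im[:,:,::-1].copy(); cv2.imwrite(f"pics/w{i}.png",im)
hsv=cv2.cvtColor(im,cv2.COLOR_BGR2HSV)
def cen(lo,hi):
    m=cv2.inRange(hsv,lo,hi); m[215:]=0
    m=cv2.morphologyEx(m,cv2.MORPH_OPEN,np.ones((2,2)))
    n,_,s,cc=cv2.connectedComponentsWithStats(m); return [(s[k,4],cc[k]) for k in range(1,n) if 60<s[k,4]<300]
O=cen((8,120,60),(18,255,255));G=cen((50,80,40),(85,255,255))
for o in O:
  for g in G:
    a=onz(c,*o[1],110.5);b=onz(c,*g[1],110.5); l=np.linalg.norm(a-b)
    if 31<l<35: print("head angle",(np.degrees(np.arctan2(*(b-a)[[1,0]]))-90).round(2))
E
python3 look.py 8
```

```text
Traceback (most recent call last):
  File "look.py", line 5, in <module>
    print(st["time_s"],st["ee_pos"].round(2),st["force"].round(2),st["torque"].round(3),st["gripper_width"].round(2),"tool",need(st,st["ee_pos"],0)[2].round(2))
                                                                                        ^^^^^^^^^^^^^^^^^^^^^^^^^
AttributeError: 'float' object has no attribute 'round'
```

```bash
sed -i 's/st\["gripper_width"\].round(2)/round(st["gripper_width"],2)/' look.py; python3 look.py 8
```

```text
7.0167 [668.4   55.96 141.97] [ 4.54 -3.35 -0.  ] [-0.527 -0.704 -0.012] 16.17 tool 41.99
head angle 3.68
```

>>> {"api": "jog_arm", "payload": {"plan": [0,-0.2,0,0,0,-0.2,0,0,0,0,0,0,-1.0,0,0,0,-1.5,0,0,0,-1.5,0,0,0,-1.5,0,0,0,0,0,0,1.1,0,0,0,1.1,0,0,0,1.1,0,0,0,1.1,0,0,0,1.1]}}

```text
time_s: 8.07
ee_pos: [670.2, 54.0, 197.6]
ee_rot: [127.5, 90.0, 136.1]
force: [0.2, 0.9, -0.4]
gripper_width: 16.0
```

```bash
python3 look.py 9; python3 -c "
from h import *
st=env.state();print(need(st,[499.9,27.9,180],3.6))"
```

```text
8.0667 [670.25  54.03 197.63] [ 0.24  0.94 -0.42] [ 0.034  0.022 -0.019] 16.01 tool 8.64
head angle 3.55
(array([  1.76598365,  -0.08761598, -17.2336098 ]), np.float64(0.8058599743037576), np.float64(8.435159845822541))
```

View pics/w9.png

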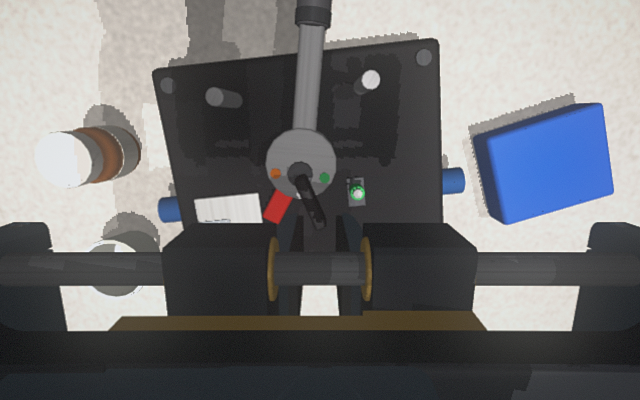

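>>> {"api": "jog_arm", "payload": {"plan": [0,0,-1.5,0,0,0,-2.5,0,0,0,-3.0,0,0,0,-3.0,0,0.4,0,-3.0,0,0.4,0,-2.5,0,0.4,-0.1,-1.7,0.4,0.4,0,0,0.4,0,0,0,0,0,0,0,0], "claw": 4.0}}

```text
time_s: 8.95
ee_pos: [501.1, 26.0, 181.5]
ee_rot: [22.8, 90.0, 27.1]
force: [0.8, 0.5, 0.5]
gripper_width: 39.7
```

```bash
python3 look.py 10; python3 -c "
from h import *
st=env.state();print(need(st,[499.9,27.9,104],3.6))"
```

```text
8.95 [501.06  26.04 181.54] [0.84 0.52 0.49] [0.022 0.007 0.062] 39.7 tool 4.29
(array([ 7.75398729,  0.19336956, -0.15170109]), np.float64(0.11225342599297505), np.float64(4.273520555957849))
```

View pics/w10.png

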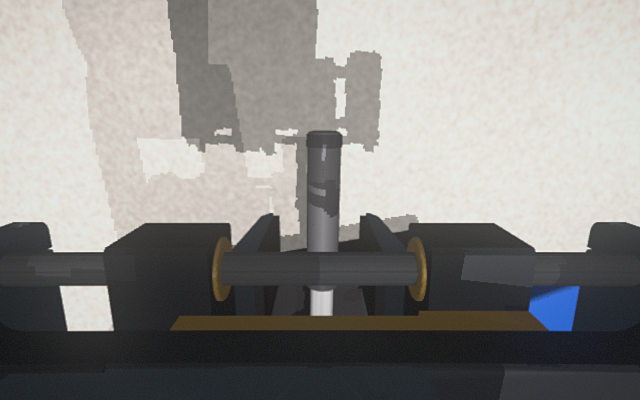

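>>> {"api": "jog_arm", "payload": {"plan": [0.8,0.18,-0.1,0.1,1.6,0,0,0,1.8,0,0,0,1.8,0,0,0,1.2,0,0,0,0.5,0,0,0,0.1,0,0,0,0,0,0,0]}}

```text
time_s: 9.67
ee_pos: [500.2, 27.7, 102.8]
ee_rot: [142.2, 90.0, 145.8]
force: [-0.4, 0.4, -0.3]
gripper_width: 40.1
```

>>> {"api": "jog_arm", "payload": {"plan": [0,0,0,0,0,0,0,0,0,0,0,0], "claw": 2.6, "newtons": 60}}

```text
time_s: 9.92
ee_pos: [500.3, 27.6, 103.7]
ee_rot: [1.2, 89.9, 4.7]
force: [-0.6, 0.7, 0.4]
gripper_width: 26.4
```

```bash
python3 look.py 11; python3 -c "
from h import *
st=env.state();print(need(st,[499.9,27.9,104],3.6))"
```

```text
9.9167 [500.34  27.65 103.65] [-0.58  0.69  0.44] [ 0.034  0.018 -0.002] 26.43 tool 3.55
(array([-0.04043989,  0.02684126, -0.03119   ]), np.float64(-0.008509388313375629), np.float64(3.5489436701197365))
```

View pics/w11.png

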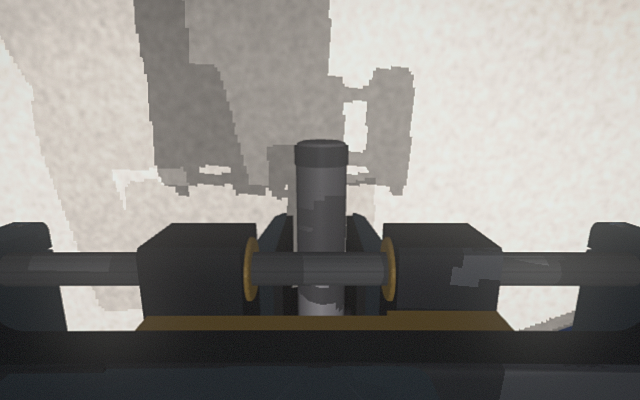

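>>> {"api": "jog_arm", "payload": {"plan": [0,-0.366,0.005,-0.25,0,-0.733,0.019,-0.5,0,-0.733,0.019,-0.5,0,-0.733,0.019,-0.5,0,-0.733,0.019,-0.5,0,-0.733,0.019,-0.5,0,-0.733,0.019,-0.5]}}

```text
time_s: 10.55
ee_pos: [510.6, -16.6, 103.4]
ee_rot: [67.5, 89.7, 90.6]
force: [-0.6, 8.6, 1.0]
gripper_width: 26.0
```

```bash
cat > f.py <<'E'
from h import *
st=env.state(); M=tool(st); A=np.array([639.6,36.4])
r=st["ee_pos"][:2]-A; F=M.T@st["force"]
print(st["time_s"],"tool",round(need(st,st["ee_pos"],0)[2],2),"handle by TCP",round(np.degrees(np.arctan2(-r[1],-r[0])),2),"R",round(np.hypot(*r),1),"z",round(st["ee_pos"][2],1),"Ftool",F.round(2),"T",st["torque"].round(3),"Maxis Nm",round((r[0]*st["force"][1]-r[1]*st["force"][0])/1000,3),"w",round(st["gripper_width"],2))
E
python3 f.py
```

```text
10.55 tool 23.05 handle by TCP 22.35 R 139.5 z 103.4 Ftool [-0.97  8.15  2.81] T [ 1.527  0.182 -0.118] Maxis Nm -1.141 w 26.04
```

>>> {"api": "jog_arm", "payload": {"plan": [0,-0.733,0.019,-0.5,0,-0.733,0.019,-0.5,0,-0.733,0.019,-0.5]}}

```text
time_s: 10.8
ee_pos: [520.4, -36.0, 103.4]
ee_rot: [68.7, 89.7, 100.8]
force: [-0.6, 8.9, 2.5]
gripper_width: 26.1
```

```bash
python3 f.py
```

```text
10.8 tool 32.06 handle by TCP 31.27 R 139.4 z 103.4 Ftool [-2.47  7.89  4.18] T [ 1.528  0.3   -0.214] Maxis Nm -1.107 w 26.05
```

>>> {"api": "jog_arm", "payload": {"plan": [0,-0.733,0.019,-0.5,0,-0.733,0.019,-0.5,0,-0.733,0.019,-0.5,0,0,0,0]}}

```text
time_s: 11.13
ee_pos: [533.9, -54.7, 103.4]
ee_rot: [63.2, 89.8, 104.2]
force: [-0.7, 4.7, 2.2]
gripper_width: 25.9
```

```bash
python3 f.py
python3 - <<'E'
from h import *
im=env.grab_frame("top"); crop(im,240,130,160,120,5,"pics/t12.png")
im=env.grab_frame("side"); crop(im,220,140,200,150,4,"pics/s12.png")
E
```

```text
11.1333 tool 41.04 handle by TCP 40.77 R 139.5 z 103.4 Ftool [-2.14  3.95  2.56] T [ 0.79   0.305 -0.064] Maxis Nm -0.552 w 25.86
```

View pics/t12.png

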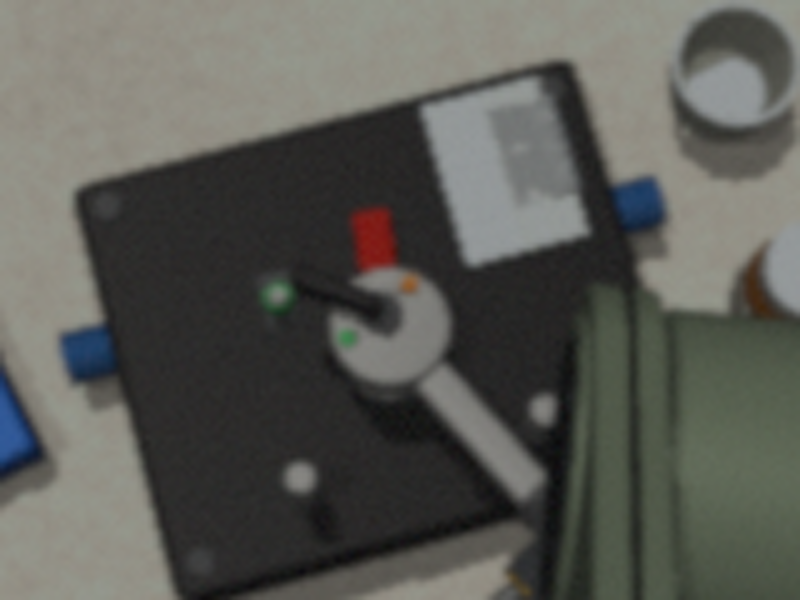

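View pics/s12.png

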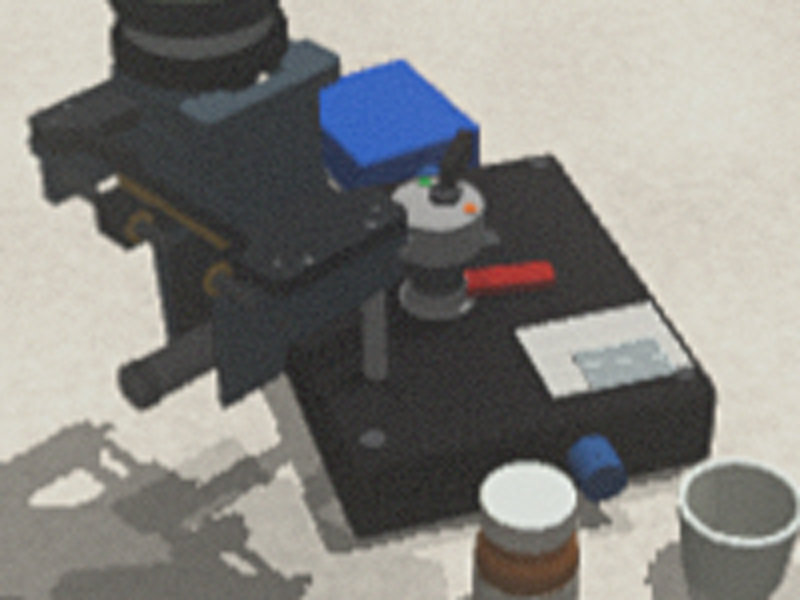

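>>> {"api": "jog_arm", "payload": {"plan": [0,-0.733,0.019,-0.5,0,0,0,0,0,0.366,0.005,0.25,0,0.733,0.019,0.5,0,0.733,0.019,0.5,0,0.733,0.019,0.5,0,0.733,0.019,0.5,0,0.733,0.019,0.5,0,0.733,0.019,0.5,0,0.733,0.019,0.5,0,0.733,0.019,0.5,0,0.733,0.019,0.5]}}

```text
time_s: 12.23
ee_pos: [504.8, -2.0, 103.2]
ee_rot: [-73.9, 89.9, -58.4]
force: [1.0, -2.1, -0.3]
gripper_width: 26.0
```

```bash
python3 f.py
```

```text
12.2333 tool 15.46 handle by TCP 15.9 R 140.1 z 103.2 Ftool [ 0.31 -2.29  0.44] T [-0.416 -0.058  0.   ] Maxis Nm 0.322 w 26.0
```

>>> {"api": "jog_arm", "payload": {"plan": [0,0.733,0.019,0.5,0,0.733,0.019,0.5,0,0.733,0.019,0.5,0,0.733,0.019,0.5,0,0.733,0.019,0.5,0,0.733,0.019,0.5,0,0.733,0.019,0.5,0,0.733,0.019,0.5,0,0.733,0.019,0.5,0,0,0,0]}}

```text
time_s: 13.07
ee_pos: [502.5, 64.5, 103.2]
ee_rot: [-14.5, 89.9, -25.9]
force: [0.1, -1.0, -0.2]
gripper_width: 26.1
```

```bash
python3 f.py
python3 - <<'E'
from h import *
im=env.grab_frame("top"); crop(im,240,130,160,120,5,"pics/t13.png"); cv2.imwrite("pics/t13f.png",im[:,:,::-1])
E
```

```text
13.0667 tool -11.42 handle by TCP -11.59 R 139.9 z 103.2 Ftool [ 0.15 -0.93  0.27] T [ 0.017  0.045 -0.013] Maxis Nm 0.13 w 26.06
```

View pics/t13.png

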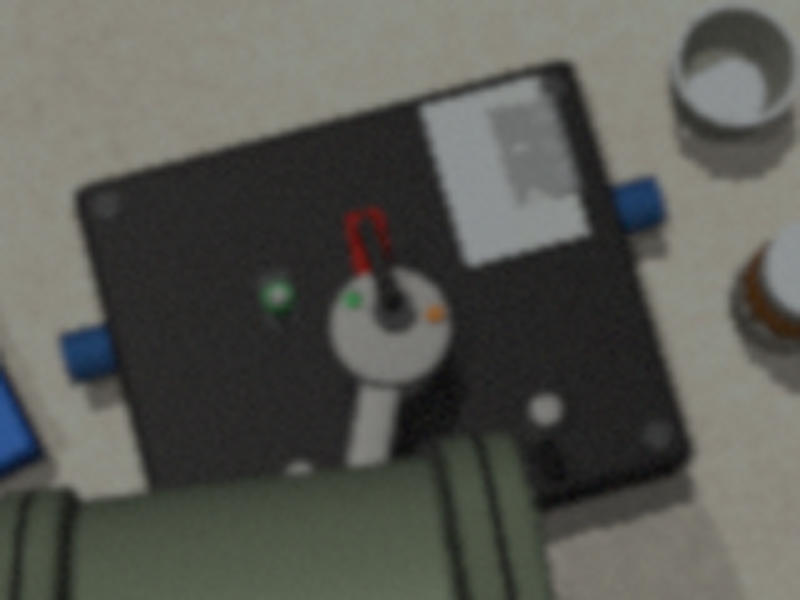

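Run:
```python
from h import *
t=cam("top"); T=lambda a,b,z:onz(t,240+(a+.5)/5-.5,130+(b+.5)/5-.5,z)
A=np.array([639.6,36.4,0])
for q in [(367,209),(372,209),(437,215)]:
    p=T(*q,60)-A; print(p[:2],np.degrees(np.arctan2(p[1],p[0])))
```

```text
[61.97850694  8.34147524] 7.6651832086221265
[61.94244648  6.19177116] 5.708327845475218
[ 58.80528736 -21.71353224] -20.266392640961072
```

>>> {"api": "jog_arm", "payload": {"plan": [0,0.733,0.019,0.5,0,0.366,0.005,0.25,0,0,0,0,0,-0.366,0.005,-0.25,0,-0.733,0.019,-0.5,0,-0.733,0.019,-0.5,0,-0.733,0.019,-0.5,0,-0.733,0.019,-0.5,0,-0.733,0.019,-0.5,0,-0.733,0.019,-0.5,0,-0.733,0.019,-0.5]}}

```text
time_s: 14.03
ee_pos: [500.9, 21.6, 103.1]
ee_rot: [61.5, 89.7, 68.1]
force: [0.6, 7.6, -1.2]
gripper_width: 26.1
```

```bash
python3 f.py
```

```text
14.0333 tool 6.64 handle by TCP 6.08 R 139.5 z 103.1 Ftool [1.26 7.47 1.45] T [ 1.524 -0.184 -0.151] Maxis Nm -1.044 w 26.12
```

>>> {"api": "jog_arm", "payload": {"plan": [0,-0.733,0.019,-0.5,0,-0.733,0.019,-0.5,0,-0.49,0.008,-0.333,0,-0.244,0.002,-0.167,0,-0.244,0.002,-0.167]}}

```text
time_s: 14.45
ee_pos: [505.6, -2.2, 103.1]
ee_rot: [59.8, 89.7, 76.3]
force: [1.0, 8.7, -0.6]
gripper_width: 26.0
```

```bash
python3 f.py;  python3 - <<'E'
from h import *
im=env.grab_frame("top"); crop(im,240,130,160,120,5,"pics/t14.png")
E
```

```text
14.45 tool 16.53 handle by TCP 16.06 R 139.5 z 103.1 Ftool [0.66 8.04 3.45] T [ 1.525 -0.063 -0.097] Maxis Nm -1.125 w 25.98
```

View pics/t14.png

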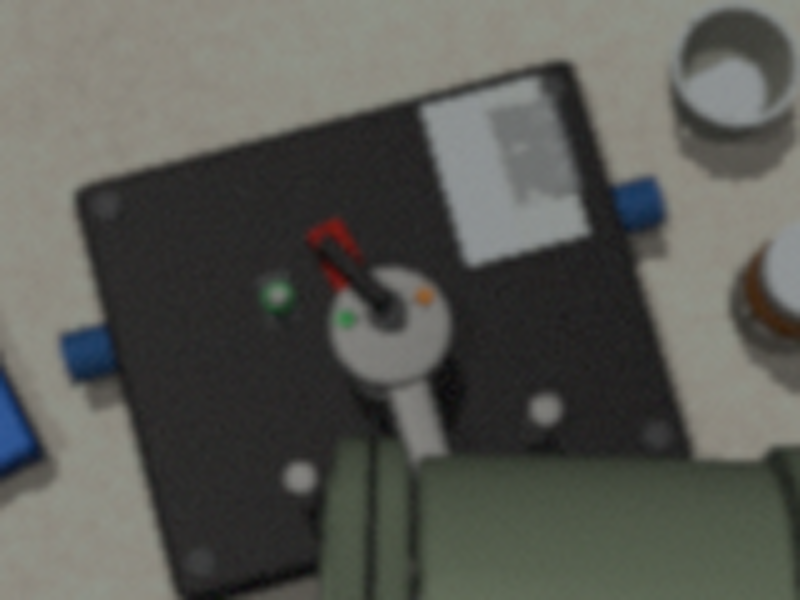

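>>> {"api": "jog_arm", "payload": {"plan": [0,-0.733,0.019,-0.5,0,-0.733,0.019,-0.5,0,-0.733,0.019,-0.5,0,-0.733,0.019,-0.5,0,-0.244,0.002,-0.167,0,-0.244,0.002,-0.167]}}

```text
time_s: 15.0
ee_pos: [518.9, -33.3, 103.0]
ee_rot: [57.9, 89.7, 88.4]
force: [-0.4, 8.9, 1.3]
gripper_width: 25.9
```

```bash
python3 f.py;  python3 - <<'E'
from h import *
im=env.grab_frame("top"); crop(im,240,130,160,120,5,"pics/t15.png")
E
```

```text
15.0 tool 30.53 handle by TCP 30.0 R 139.4 z 103.0 Ftool [-1.26  7.92  4.19] T [ 1.62   0.095 -0.2  ] Maxis Nm -1.109 w 25.95
```

View pics/t15.png

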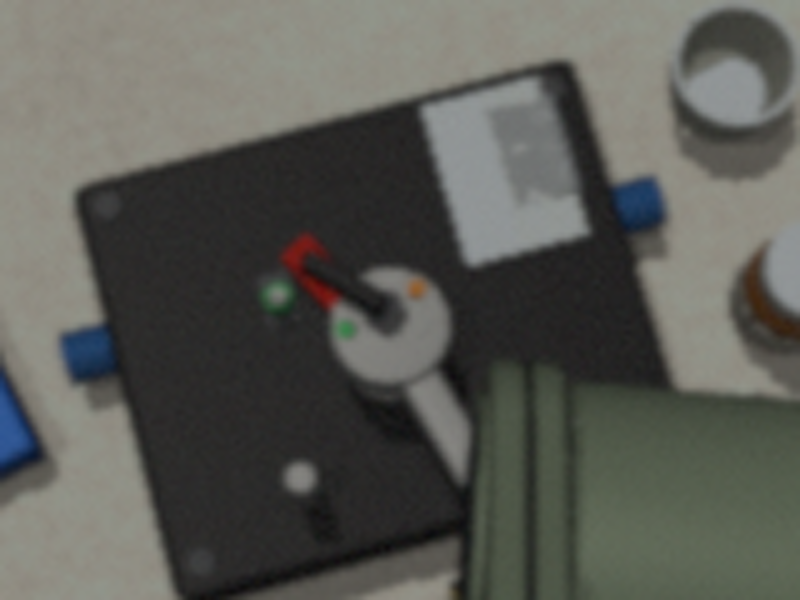

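>>> {"api": "jog_arm", "payload": {"plan": [0,-0.244,0.002,-0.167,0,-0.244,0.002,-0.167,0,-0.244,0.002,-0.167,0,-0.244,0.002,-0.167,0,-0.244,0.002,-0.167]}}

```text
time_s: 15.47
ee_pos: [525.3, -43.1, 103.0]
ee_rot: [58.0, 89.7, 93.6]
force: [-0.6, 8.9, 1.0]
gripper_width: 26.2
```

```bash
python3 f.py
```

```text
15.4667 tool 35.56 handle by TCP 34.83 R 139.3 z 103.0 Ftool [-0.91  7.6   4.73] T [ 1.711  0.145 -0.196] Maxis Nm -1.066 w 26.16
```

>>> {"api": "jog_arm", "payload": {"plan": [0,-0.244,0.002,-0.167]}}

```text
time_s: 15.55
ee_pos: [526.6, -45.1, 103.0]
ee_rot: [58.4, 89.7, 95.0]
force: [-0.8, 9.5, 1.8]
gripper_width: 25.9
```

```bash
python3 f.py
```

```text
15.55 tool 36.56 handle by TCP 35.8 R 139.3 z 103.0 Ftool [-1.78  8.1   4.99] T [ 1.645  0.128 -0.118] Maxis Nm -1.136 w 25.89
```

>>> {"api": "jog_arm", "payload": {"plan": [0,-0.244,0.002,-0.167]}}

```text
time_s: 15.63
ee_pos: [528.1, -47.0, 103.0]
ee_rot: [59.0, 89.7, 96.6]
force: [-0.4, 10.2, 2.4]
gripper_width: 26.1
```

```bash
python3 f.py
```

```text
15.6333 tool 37.56 handle by TCP 36.79 R 139.3 z 103.0 Ftool [-2.36  8.32  5.9 ] T [ 1.68   0.239 -0.137] Maxis Nm -1.168 w 26.11
```

>>> {"api": "jog_arm", "payload": {"plan": [0,-0.244,0.002,-0.167]}}

```text
time_s: 15.72
ee_pos: [529.5, -48.9, 103.0]
ee_rot: [58.7, 89.7, 97.3]
force: [-0.9, 9.7, 1.1]
gripper_width: 26.3
```

```bash
python3 f.py
```

```text
15.7167 tool 38.57 handle by TCP 37.78 R 139.3 z 103.0 Ftool [-1.09  8.13  5.33] T [ 1.715  0.231 -0.151] Maxis Nm -1.142 w 26.34
```

>>> {"api": "jog_arm", "payload": {"plan": [0,-0.244,0.002,-0.167]}}

```text
time_s: 15.8
ee_pos: [530.9, -50.6, 103.0]
ee_rot: [62.2, 89.7, 101.8]
force: [-2.3, 12.4, 2.5]
gripper_width: 26.0
```

```bash
python3 f.py
```

```text
15.8 tool 39.55 handle by TCP 38.65 R 139.2 z 103.0 Ftool [-2.47 11.04  6.07] T [ 2.039  0.331 -0.208] Maxis Nm -1.548 w 26.04
```

>>> {"api": "jog_arm", "payload": {"plan": [0,-0.183,0.001,-0.125]}}

```text
time_s: 15.88
ee_pos: [531.7, -51.5, 102.9]
ee_rot: [67.2, 89.6, 107.5]
force: [-2.4, 13.5, 3.6]
gripper_width: 26.3
```

```bash
python3 f.py;  python3 - <<'E'
from h import *
im=env.grab_frame("top"); crop(im,240,130,160,120,5,"pics/t16.png")
E
```

```text
15.8833 tool 40.25 handle by TCP 39.16 R 139.2 z 102.9 Ftool [-3.52 11.85  6.86] T [ 2.364  0.567 -0.247] Maxis Nm -1.665 w 26.32
```

View pics/t16.png

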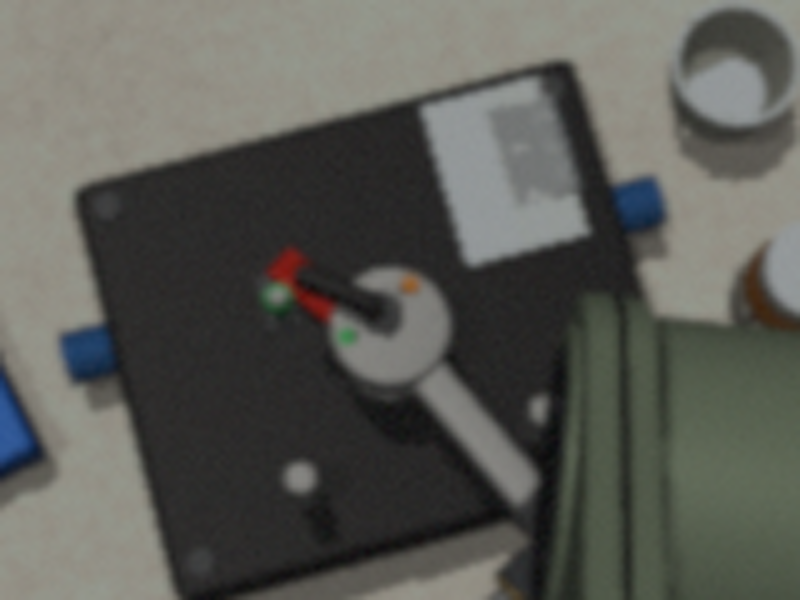

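>>> {"api": "jog_arm", "payload": {"plan": [0,-0.1,0,0,0,0,0,0]}}

```text
time_s: 16.1
ee_pos: [532.0, -52.0, 102.9]
ee_rot: [71.1, 89.6, 111.3]
force: [-3.2, 13.0, 3.0]
gripper_width: 26.1
```

```bash
sed -i 's/^print(st\["time_s"\]/Ma=(r[0]*st["force"][1]-r[1]*st["force"][0])\/1000; print("TOTAL",round(Ma+st["torque"][2],3))\n&/' f.py; python3 f.py
```

```text
TOTAL -1.817
16.1 tool 40.22 handle by TCP 39.39 R 139.3 z 102.9 Ftool [-2.92 12.02  5.92] T [ 2.247  0.467 -0.135] Maxis Nm -1.682 w 26.12
```

>>> {"api": "jog_arm", "payload": {"plan": [0,-0.1,0,0,0,0,0,0]}}

```text
time_s: 16.27
ee_pos: [532.3, -52.5, 102.9]
ee_rot: [73.9, 89.5, 114.1]
force: [-3.3, 13.8, 4.1]
gripper_width: 25.9
```

```bash
python3 f.py
```

```text
TOTAL -1.951
16.2667 tool 40.21 handle by TCP 39.64 R 139.3 z 102.9 Ftool [-3.98 12.71  6.41] T [ 2.346  0.653 -0.177] Maxis Nm -1.774 w 25.92
```

>>> {"api": "jog_arm", "payload": {"plan": [0,-0.1,0,0,0,-0.1,0,0,0,0,0,0]}}

```text
time_s: 16.52
ee_pos: [533.1, -53.5, 102.9]
ee_rot: [78.3, 89.4, 118.5]
force: [-2.9, 15.0, 4.4]
gripper_width: 26.3
```

```bash
python3 f.py
```

```text
TOTAL -2.069
16.5167 tool 40.2 handle by TCP 40.15 R 139.4 z 102.9 Ftool [-4.22 13.31  7.48] T [ 2.627  0.813 -0.219] Maxis Nm -1.85 w 26.32
```

>>> {"api": "jog_arm", "payload": {"plan": [0,-0.1,0,0,0,-0.1,0,0,0,0,0,0]}}

```text
time_s: 16.77
ee_pos: [533.8, -54.4, 102.9]
ee_rot: [81.9, 89.3, 122.1]
force: [-5.4, 16.4, 5.6]
gripper_width: 26.0
```

```bash
python3 f.py
```

```text
TOTAL -2.434
16.7667 tool 40.19 handle by TCP 40.64 R 139.5 z 102.9 Ftool [-5.41 16.08  6.48] T [ 2.966  0.983 -0.208] Maxis Nm -2.226 w 26.04
```

>>> {"api": "jog_arm", "payload": {"plan": [0,-0.1,0,0,0,-0.05,0,0,0,0,0,0]}}

```text
time_s: 17.02
ee_pos: [534.2, -55.0, 102.8]
ee_rot: [84.0, 89.3, 124.2]
force: [-6.3, 16.9, 6.8]
gripper_width: 26.3
```

```bash
python3 f.py
```

```text
TOTAL -2.499
17.0167 tool 40.19 handle by TCP 40.95 R 139.5 z 102.8 Ftool [-6.58 17.02  6.11] T [ 3.342  1.202 -0.147] Maxis Nm -2.352 w 26.29
```

>>> {"api": "jog_arm", "payload": {"plan": [0,-0.1,0,0,0,-0.05,0,0,0,0,0,0]}}

```text
time_s: 17.27
ee_pos: [534.7, -55.7, 102.8]
ee_rot: [85.7, 89.2, 125.9]
force: [-6.9, 19.7, 7.9]
gripper_width: 25.8
```

```bash
python3 f.py
```

```text
TOTAL -2.773
17.2667 tool 40.19 handle by TCP 41.29 R 139.6 z 102.8 Ftool [-7.6  19.63  7.44] T [ 3.555  1.374 -0.069] Maxis Nm -2.705 w 25.81
```

>>> {"api": "jog_arm", "payload": {"plan": [0,0,0,0]}}

```text
time_s: 17.35
ee_pos: [534.7, -55.7, 102.8]
ee_rot: [85.9, 89.2, 126.1]
force: [-7.3, 20.1, 7.7]
gripper_width: 26.0
```

```bash
python3 f.py
```

```text
TOTAL -2.838
17.35 tool 40.19 handle by TCP 41.28 R 139.6 z 102.8 Ftool [-7.43 20.17  7.43] T [ 3.558  1.352 -0.057] Maxis Nm -2.781 w 26.04
```

>>> {"api": "jog_arm", "payload": {"plan": [0,0,0,0]}}

```text
time_s: 17.43
ee_pos: [534.7, -55.7, 102.8]
ee_rot: [85.8, 89.2, 126.0]
force: [-7.4, 20.2, 7.8]
gripper_width: 26.3
```

```bash
python3 f.py
```

```text
TOTAL -2.877
17.4333 tool 40.19 handle by TCP 41.28 R 139.6 z 102.8 Ftool [-7.55 20.34  7.36] T [ 3.468  1.355 -0.074] Maxis Nm -2.804 w 26.26
```

>>> {"api": "jog_arm", "payload": {"plan": [0,0.25,0,0,0,0.25,0,0,0,0.25,0,0,0,0.15,0,0,0,0,0,0]}}

```text
time_s: 17.85
ee_pos: [531.9, -52.5, 103.0]
ee_rot: [61.1, 89.8, 101.4]
force: [-0.9, 7.1, 1.2]
gripper_width: 26.3
```

```bash
python3 f.py
```

```text
TOTAL -0.977
17.85 tool 40.33 handle by TCP 39.55 R 139.6 z 103.0 Ftool [-1.14  5.99  3.96] T [ 1.313  0.274 -0.133] Maxis Nm -0.844 w 26.31
```

>>> {"api": "jog_arm", "payload": {"plan": [0,0.15,0,0,0,0.15,0,0,0,0.1,0,0,0,0,0,0], "claw": 3.4}}

```text
time_s: 18.18
ee_pos: [530.0, -51.5, 103.0]
ee_rot: [-82.6, 90.0, -42.3]
force: [-0.3, -0.6, 0.3]
gripper_width: 34.1
```

```bash
python3 f.py;  python3 - <<'E'
from h import *
im=env.grab_frame("wrist"); cv2.imwrite("pics/w17.png",im[:,:,::-1])
E
```

```text
TOTAL 0.029
18.1833 tool 40.35 handle by TCP 38.74 R 140.5 z 103.0 Ftool [-0.31 -0.27 -0.64] T [ 0.072  0.131 -0.011] Maxis Nm 0.04 w 34.07
```

View pics/w17.png

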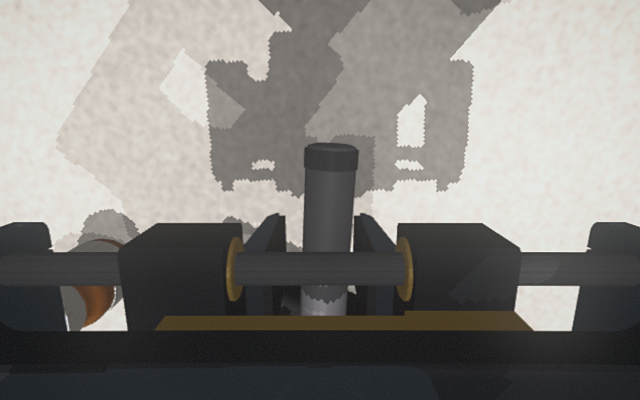

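>>> {"api": "jog_arm", "payload": {"plan": [0,0.2,0,0,0,0.1,0,0,-0.8,0,0,0,-1.5,0,0,0,-2.5,0,0,0,-3,0,0,0,-3,0,0,0,-2,0,0,0,-1,0,-2,0,0,0,-3,0,0,0,-3,0,0,0,-1,0], "claw": 3.8}}

```text
time_s: 19.23
ee_pos: [456.8, -108.6, 241.8]
ee_rot: [-167.2, 89.9, -127.0]
force: [0.8, 0.5, -0.4]
gripper_width: 38.2
```

```bash
python3 f.py;  python3 - <<'E'
from h import *
im=env.grab_frame("wrist"); cv2.imwrite("pics/w18.png",im[:,:,::-1])
im=env.grab_frame("top"); crop(im,240,130,160,120,5,"pics/t18.png"); cv2.imwrite("pics/t18f.png",im[:,:,::-1])
E
```

```text
TOTAL 0.041
19.2333 tool 40.26 handle by TCP 38.43 R 233.3 z 241.8 Ftool [ 0.36 -0.16  0.93] T [0.032 0.026 0.01 ] Maxis Nm 0.031 w 38.19
```

View pics/w18.png

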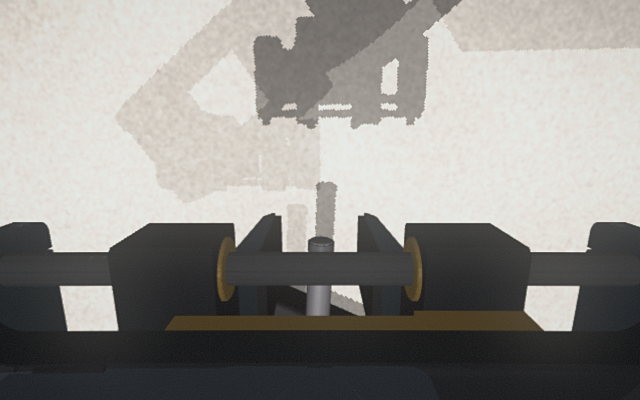

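View pics/t18.png

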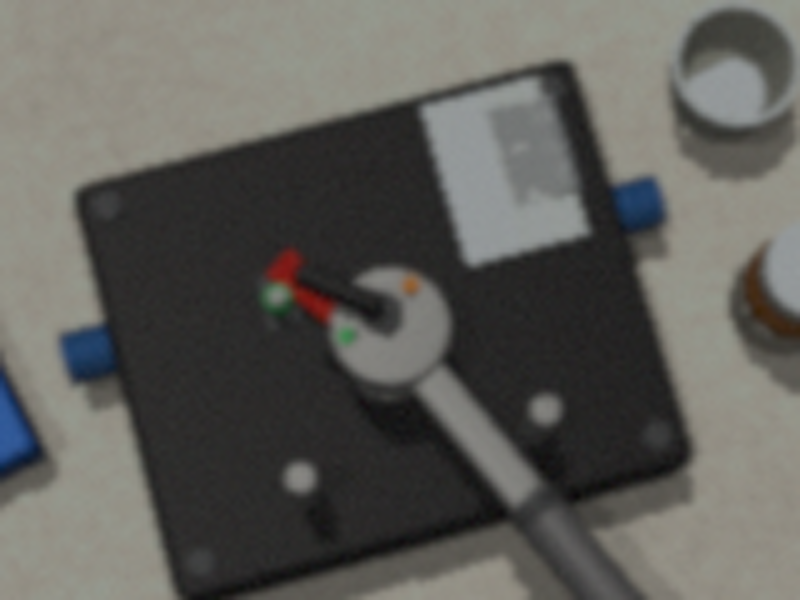

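View pics/t18f.png

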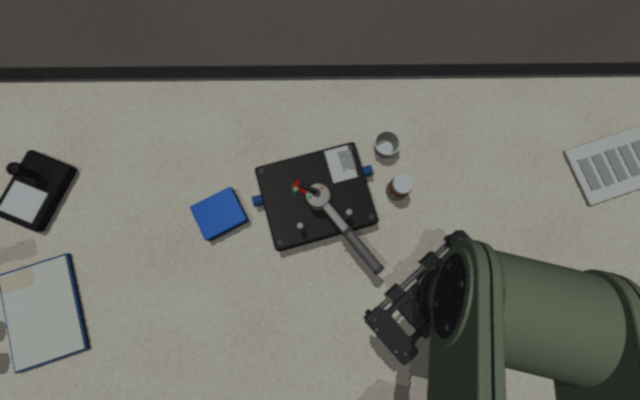

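Run:
```python
from h import *
t=cam("top"); T=lambda a,b,z:onz(t,240+(a+.5)/5-.5,130+(b+.5)/5-.5,z)
o=T(411,286,110.5);g=T(345,335,110.5); ha=np.degrees(np.arctan2(*(g-o)[[1,0]]))-90
A=np.array([639.6,36.4]); p=A+6*np.array([np.cos(np.radians(ha)),np.sin(np.radians(ha))])
tip=T(300,276,130)[:2]-p; tg=T(291,250,60)[:2]-A
tg2=T(279,262,60)[:2]-A
print(ha,np.degrees(np.arctan2(tip[1],tip[0]))-ha,np.hypot(*tip),np.degrees(np.arctan2(tg[1],tg[0])),np.degrees(np.arctan2(tg2[1],tg2[0])))
```

```text
36.19203893687205 33.69409968371514 32.92145789966863 42.83765574410015 49.76683024322151
```

```bash
python3 -c "
from workcell import env
print(env.job_done()); print(env.state()['time_s'],env.state()['force'])"
```

```text
the job is handed in; nothing more can be done
None
the job is handed in; nothing more can be done
```

The lever is on the loosen side and the lock is pressed home against the green post. I handed the job in at about 19 s of the 72 s allowed, with the gripper clear of everything.

- **Lever:** I pushed it anticlockwise until the finger stopped against the end stop at about 5.6–5.9 N. The ratchet did not move. The last top picture put the lever about 34° from straight where 0.5 rad (28.6°) was expected. I put the difference down to measuring error, since it was past the stop, not short of it.
- **Lock:** One anticlockwise swing, a free swing back and a second swing brought the tongue to the post. Turning took about 1.1–1.25 Nm (8 N), and the torque rose clearly at contact, well before the handle reached its own post.
- **Pressing home:** I pressed to 2.8–2.9 Nm (about 20 N), roughly 2.3–2.5 times the turning effort, then backed off to zero force. The torque readings scattered by about 0.1 Nm.
- **Final check:** The last top picture shows the tongue against the green post. The slide box, jar and cup look unmoved.

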